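# Close a vial's cap with the guarded bench press

## Task

Close the cap of the vial in the small bench press: push the guard's shutter fully open, reach through the window and press the lever all the way down with the fingertips, keeping it down for a good second. Then let the lever come back up, withdraw, and push the shutter fully closed again. Do not touch the guard's frame, and leave the vial and the things around the press where they stand.

Things in the scene. Friction and masses are not known exactly. Their poses are not given: they have to be found in the camera images.
- press: Small fixed bench press: white base plate 130 x 210 x 8 mm (its x by its y). Origin: centre of the underside. Its x axis points away from the robot side (front is -x), y to the left seen from the front, z up. It carries the lever, the shutter and the nest (an open grey tray) in which the vial stands.
- guard: Fixed aluminium guard frame over the press, same origin and axes: posts, clear panels (130 x 210 mm round) and a 4 mm top plate, upper face 112 mm above the work surface, with one window. Two rails along y in front of and behind the shutter's path reach 118 mm. None of this may be touched; shutter and lever are not part of it.
- window (a point): Centre of the guard's window, level with the upper face of the top plate (112 mm above the work surface). In the press's frame at x -22 mm, y -45 mm. The opening is 66 mm along the press's x and 84 mm along its y.
- shutter (a joint): How far the shutter is open, m: 0 closed (window covered), 0.088 fully open (a stop), sliding along the press's +y over the top plate. Starts between 0 and 0.02. It slides with about 1.5 N of friction and stays where it is left.
- shutter_ridge (a point): Middle of the top of the ridge on the shutter, 133 mm above the work surface. The shutter is a grey plate 76 (x) x 90 (y) x 4 mm, upper face 117 mm above the work surface; the ridge stands 16 mm up across its middle, 50 mm long along x, 8 mm thick along y, and is pushed from its side. Straight above the window's centre when closed.
- lever (a joint): Angle of the lever, rad: 0 up (at rest), 0.24 fully down (a stop). It hinges at the back of the press about the press's y axis, 70 mm behind the pad's centre, 88 mm above the work surface; a spring brings it back up. At the pad about 4 N starts it and 8 to 9 N holds it fully down.
- lever_pad (a point): Centre of the upper face of the lever's black finger pad, 34 (x) x 40 (y) mm. At rest it is level, straight below the window's centre, 98 mm above the work surface (14 mm below the top plate's upper face); fully down this point is 17 mm lower, and the pad dips towards the front by 0.24 rad.
- vial: Loose strip vial with flip cap, 60 mm tall, about 33 x 28 mm, standing in the nest under the lever behind the finger pad. Origin: centre of its underside. It stays in the nest.
- cup: Loose specimen cup with a lid, 68 mm wide, 72 mm tall, beside the press. Origin: centre of its underside. Bystander.
- timer: Loose flat digital timer, 64 x 70 x 19 mm, beside the press. Origin: centre of its underside. Bystander.
- saline: Loose dropper bottle, 46 mm wide, 128 mm tall, standing at the far left or far right of the press. Origin: centre of its underside. Bystander.
- slide_box: Loose slide box with a lid, 75 x 102 x 33 mm, lying at the far right or far left of the press. Origin: centre of its underside. Bystander.

How it is judged:
By the outcome, as a careful person would: the job done as asked, in the order asked, and still so for the second after the job is handed in, with the robot touching nothing.
It also fails if it takes over 59 s, if anything falls off the work surface, if the arm or the gripper's body presses on something with over 40 N, if the wrist force passes 120 N, or if a joint passes its speed limit or range.

## Robot

A 6-joint arm with a two-finger parallel gripper is mounted at the origin on a cart in front of the work surface, level with it; the furniture and walls round the work are solid. World frame = base frame: x ahead of the robot, y to its left, z up, the work surface at z = 0. Lengths are in m, angles in rad, forces in N, time in s.
With the tool pointing down it reaches from about 0.325 to 0.9 m from the base axis. Payload 3.5 kg.
Tool frame: the origin (TCP) lies on the mounting face of the last link; the fingertips stand 173 mm ahead of it and the grasp point (between the pads) lies 155 mm ahead of it; x points along the fingers, z is the direction in which the jaws open and shut, and the axes are right-handed (so a half turn about x gives the same grasp; the last joint's range is limited). The gripper opens to 85 mm and grips with 20 to 120 N. Pads are 22 mm wide; open, the fingers measure 114 mm over their backs; the gripper's body (76 mm by 85 mm) begins 54 mm behind the grasp point. The pads swing forward as they close: fully open they stand 13 mm farther back than shut.
Start: joints at [-1.39, 0.276, -0.026, 1.268, 0, 1.467], TCP at [0.175, -0.6, 0.405] pointing down, gripper open.
Joint ranges: [-3.12, 3.12], [-0.85, 1.88], [-1.08, 1.24], [-1.95, 2.15], [-1.57, 1.53], [-3.14, 3.14]. Speed limits (rad/s): [2.57, 2.57, 3.14, 3.14, 3.14, 3.14].

## Interface

Orientations are given as a rotation vector (axis times angle).
In Python, from workcell import manip, viewer, workorder gives the robot as it stands.
- The arm moves only by the shell command python3 -m crank 'ROWS' [FORCE]. ROWS is JSON, one flat list of numbers, 5 for each row, row after row: the shift along the tool's x, y, z in cm, then the turn about the tool's x in degrees, then the closure in counts, from 0 (fully open) to 255 (shut). A call has 1 to 5 rows; each row shifts and turns the commanded pose from where the row before left it, along the tool's axes as they then stand; what a row does not reach is not made up. A row lasts 1/12 s, in which the tool goes at most 41.7 mm and 7.16 degrees, less where a joint would pass 70% of its speed; a pose out of reach is approached as far as the arm can. A call is refused whole if a number of a shift passes 4.17 or a number of a turn 7.16, either way. A call with a gripper value outside its range is refused whole. The fingers move at their own pace and stop on an object; FORCE is the grip in N (left out, the last holds). Time passes only in rows, so rows that do not move let the fingers close. It gives the time, the measured TCP pose, the force and the opening at its end, in the units of the state.
- manip.read_state(): the state, without advancing time (a new reading comes with each control period).
- viewer.get_image(name): name is "scene" or "top" or "wrist"; returns the picture (480x640x3 uint8, red, green, blue); there is no depth.
- viewer.calibration(name): a dict with "camera_matrix" (3x3 intrinsics, pixels), "k1" (the pictures are not rectified: a ray, as slopes to the right and down, at radius r is drawn at 1 + k1 r^2 times it, then the intrinsics apply), "rvec" (rotation vector, rad) and "tvec" (3), from world to camera coordinates, as OpenCV has them. Camera axes: x right, y down, z forward; pixel columns grow to the right and rows downward; lengths in m; the calibration is good to about 2 mm. A picture is of the moment at which its call begins: read the wrist's pose just before it. calibration takes no time and is no camera call; for the wrist camera it gives the pose at the moment of the call.
- workorder.sign_off(): hands the job in, once; it reports no verdict.
The state is a dict: "clock": time; "joint_positions": joint angles; "qd": joint speeds; "effort": joint torques, N m; "ee_pos": TCP position; "ee_rot": TCP orientation; "ft_force": force on the tool from outside, world axes, zero at the start; "wrist_torque": the same for the moment, N m; "width": finger opening in m.
Only numpy, scipy, OpenCV 4.12 (cv2) and the standard library are available. Lean on these libraries where they do the work, as an engineer would, in place of code of your own. Each camera call takes 0.05 s, during which the arm holds its last target.

## Working session

There is one attempt and no reset: what is moved stays moved. The work goes in short steps, Python scripts to look and compute and a shell command to move; the robot and the scene stay as the last step left them, time stands still between calls to the robot, and variables do not carry over. Pictures are saved under pics/ and viewed, and the job is handed in when it is done.

```bash
ls; mkdir -p pics; python3 - <<'E'
from workcell import manip, viewer
import cv2
print(manip.read_state())
for n in ("scene","top","wrist"):
    c=viewer.calibration(n); print(n,c)
    cv2.imwrite(f"pics/{n}0.png",viewer.get_image(n)[:,:,::-1])
E
```

```text
pics
{'clock': 0.0, 'joint_positions': array([-1.39041470e+00,  2.77156512e-01, -2.78779876e-02,  1.26798379e+00,
        6.60109820e-06,  1.46735678e+00]), 'qd': array([-0.00043365,  0.00088328,  0.00082562, -0.00120899, -0.00095542,
       -0.00016524]), 'effort': array([ 6.38639249e-04, -4.45508301e+01,  2.95202762e+01,  1.64254708e-02,
       -1.01273000e-05,  4.10628886e-06]), 'ee_pos': array([ 0.17491419, -0.59962355,  0.40354602]), 'ee_rot': array([ 0.99911908,  1.33186925, -0.99660041]), 'ft_force': array([ 0.21468737, -0.21721353,  0.14681003]), 'wrist_torque': array([ 0.03825831,  0.000104  , -0.0072916 ]), 'width': 0.08532656912132845}
scene {'camera_matrix': array([[477.20072096,   0.        , 319.38643682],
       [  0.        , 477.20072096, 242.13308899],
       [  0.        ,   0.        ,   1.        ]]), 'k1': -0.10889967660871214, 'rvec': array([ 0.93904067, -2.14909755,  1.36540487]), 'tvec': array([0.40762531, 0.2412373 , 1.19958493])}
top {'camera_matrix': array([[485.43100629,   0.        , 316.20393165],
       [  0.        , 485.43100629, 239.66536511],
       [  0.        ,   0.        ,   1.        ]]), 'k1': -0.04564229102487114, 'rvec': array([ 2.11049418, -2.16858696,  0.14619347]), 'tvec': array([0.09324499, 0.5387813 , 1.54433818])}
wrist {'camera_matrix': array([[345.45160844,   0.        , 322.85719991],
       [  0.        , 345.45160844, 242.23716605],
       [  0.        ,   0.        ,   1.        ]]), 'k1': -0.02474255437131547, 'rvec': array([-2.2977926 ,  1.72224394,  0.28171932]), 'tvec': array([-0.6240221 , -0.04215893,  0.37854531])}
```

View pics/scene0.png

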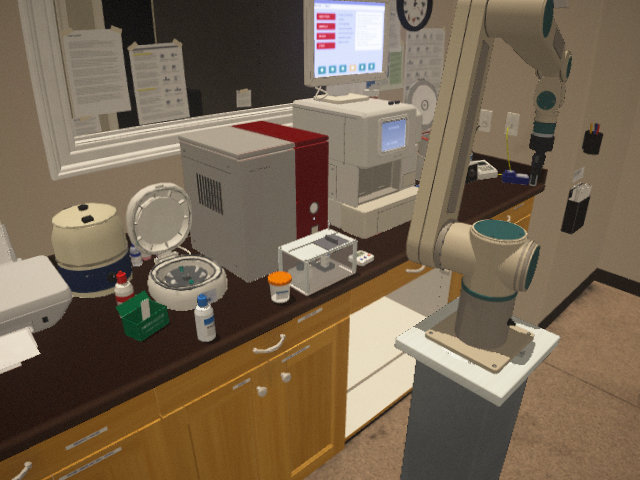

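View pics/top0.png

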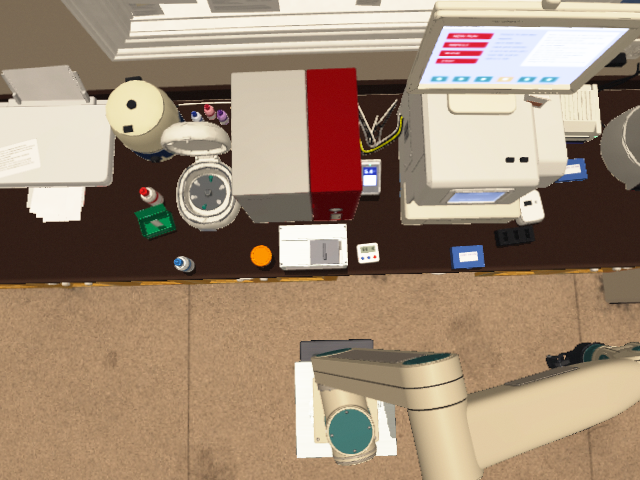

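View pics/wrist0.png

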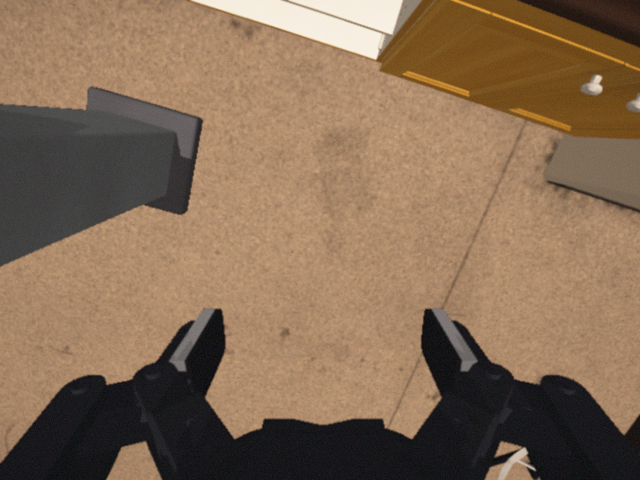

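The scene view shows the press with its clear guard at about (318,262), the cup at (280,288) and the timer at (365,258). In the top view the press is at about (313,247) with the grey shutter at (326,250), the cup at (261,257), the timer at (368,253) and a large red/grey machine directly behind the press. Next I'll enlarge the press and set up ray casting.

```bash
cat > h.py <<'E'
import numpy as np, cv2
from workcell import manip, viewer
from scipy.spatial.transform import Rotation as R
def ray(c,uv):
    K=c["camera_matrix"]; d=np.array([(uv[0]-K[0,2])/K[0,0],(uv[1]-K[1,2])/K[1,1]])
    s=d.copy()
    for _ in range(20): s=d/(1+c["k1"]*(s@s))
    Rm=R.from_rotvec(c["rvec"]).as_matrix()
    return -Rm.T@c["tvec"], Rm.T@np.array([s[0],s[1],1])
def onz(c,uv,z):
    o,d=ray(c,uv); return o+d*(z-o[2])/d[2]
def proj(c,p):
    K=c["camera_matrix"]; q=R.from_rotvec(c["rvec"]).apply(np.atleast_2d(p))+c["tvec"]
    s=q[:,:2]/q[:,2:]; s=s*(1+c["k1"]*(s**2).sum(1,keepdims=True))
    return s*[K[0,0],K[1,1]]+[K[0,2],K[1,2]]
E
python3 - <<'E'
from h import *
t=cv2.imread("pics/top0.png"); s=cv2.imread("pics/scene0.png")
cv2.imwrite("pics/topc.png",cv2.resize(t[205:285,240:400],(800,400),interpolation=cv2.INTER_CUBIC))
cv2.imwrite("pics/scenec.png",cv2.resize(s[215:315,250:390],(784,560),interpolation=cv2.INTER_CUBIC))
c=viewer.calibration("top")
for uv in [(279,224),(348,226),(347,270),(278,270)]: print(uv,onz(c,uv,0.112))
E
```

```text
(279, 224) [0.58336509 0.19320969 0.112     ]
(348, 226) [ 0.57084438 -0.02257506  0.112     ]
(347, 270) [ 0.43321056 -0.01457388  0.112     ]
(278, 270) [0.43901829 0.19847635 0.112     ]
```

View pics/topc.png

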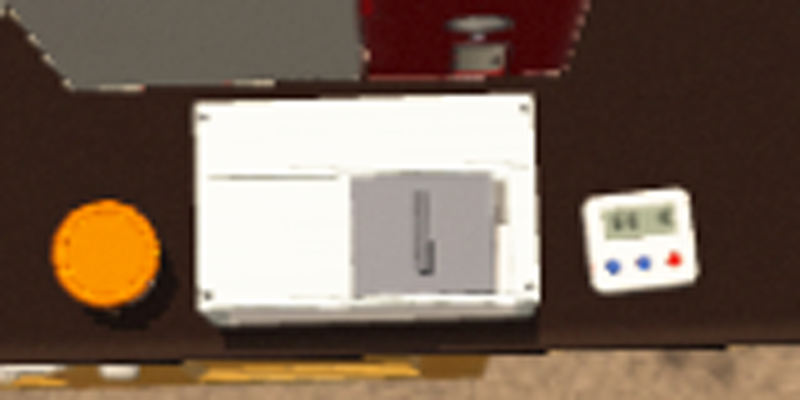

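View pics/scenec.png

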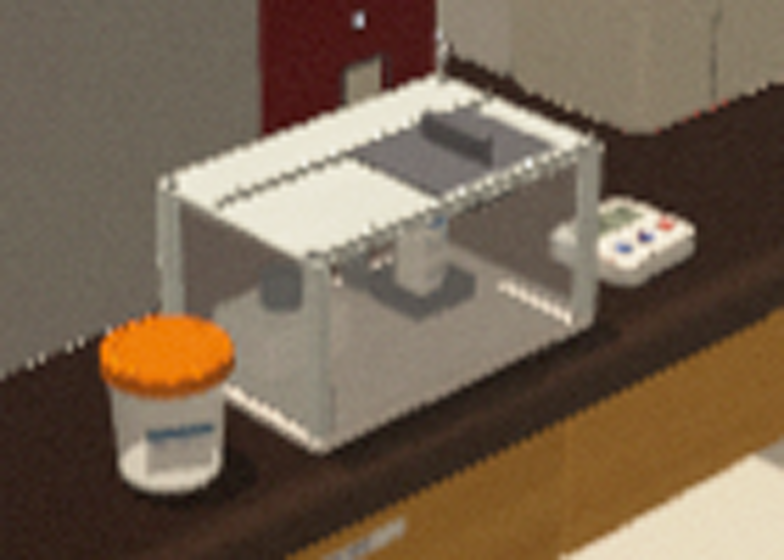

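The crop shows the press upright: plate corners at crop (195,100), (535,92), (540,305), (200,310), and the shutter with its ridge at crop (424,232). It is nearly closed. Next I'll compute the press frame from these edges.

```bash
python3 - <<'E'
from h import *
s=manip.read_state(); M=R.from_rotvec(s["ee_rot"]).as_matrix(); print("tool axes cols\n",M.round(3))
c=viewer.calibration("top")
t=cv2.imread("pics/top0.png")
g=cv2.resize(t[205:285,240:400],None,fx=8,fy=8,interpolation=cv2.INTER_CUBIC)
hsv=cv2.cvtColor(g,cv2.COLOR_BGR2HSV)
def full(p): return (np.array(p)+.5)/8-.5+[240,205]
# bright-or-grey low saturation blob = guard top
m=((hsv[...,1]<60)&(hsv[...,2]>110)).astype(np.uint8)
n,l,st,ce=cv2.connectedComponentsWithStats(m)
print([ (i,st[i].tolist()) for i in range(1,n) if st[i,4]>2000])
# shutter: grey
for name,mm,z in [("shutter",(hsv[...,2]>110)&(hsv[...,2]<195)&(hsv[...,1]<60),.117)]:
    mm=cv2.morphologyEx(mm.astype(np.uint8),cv2.MORPH_OPEN,np.ones((15,15)))
    n,l,st,ce=cv2.connectedComponentsWithStats(mm)
    for i in range(1,n):
        if st[i,4]>2000:
            r=cv2.minAreaRect(np.argwhere(l==i)[:,::-1].astype(np.float32)); b=cv2.boxPoints(r)
            print(name,st[i],r); print(np.array([onz(c,full(p),z) for p in b]).round(4), onz(c,full(r[0]),z).round(4))
print("ridge",[onz(c,np.array(p)/5+[240,205],.133).round(4) for p in [(424,190),(426,272)]])
print("plate",[onz(c,np.array(p)/5+[240,205],.112).round(4) for p in [(195,100),(535,92),(540,305),(200,310)]])
print("machine base",[onz(c,np.array(p)/5+[240,205],0).round(4) for p in [(70,88),(360,80),(565,72)]])
cw=viewer.calibration("wrist"); print("wristcam in tool",M.T@(ray(cw,(320,240))[0]-s["ee_pos"]), M.T@ray(cw,(320,240))[1])
E
```

```text
tool axes cols
 [[-0.     0.96   0.28 ]
 [ 0.002  0.28  -0.96 ]
 [-1.     0.    -0.002]]
[(15, [308, 149, 557, 372, 194850]), (16, [931, 301, 186, 168, 25570])]
shutter [  562   274   246   203 44798] ((685.3272094726562, 373.2421875), (200.4431915283203, 244.95436096191406), 88.63607025146484)
[[0.5322 0.0983 0.117 ]
 [0.5318 0.0032 0.117 ]
 [0.4538 0.004  0.117 ]
 [0.4541 0.0983 0.117 ]] [0.4928 0.0509 0.117 ]
shutter [ 971  331  106   50 4272] ((1022.92919921875, 356.669189453125), (46.2888069152832, 106.8045654296875), 86.08174133300781)
[[ 0.5038 -0.0588  0.117 ]
 [ 0.5055 -0.1002  0.117 ]
 [ 0.4875 -0.1006  0.117 ]
 [ 0.4858 -0.0594  0.117 ]] [ 0.4956 -0.0797  0.117 ]
shutter [  338   483   469    37 10987] ((571.9926147460938, 500.2051086425781), (28.140378952026367, 468.3275146484375), 88.57679748535156)
[[0.4505 0.1862 0.117 ]
 [0.45   0.0058 0.117 ]
 [0.4392 0.0059 0.117 ]
 [0.4396 0.1862 0.117 ]] [0.4448 0.096  0.117 ]
ridge [array([0.5163, 0.0516, 0.133 ]), array([0.4657, 0.0519, 0.133 ])]
plate [array([0.5802, 0.1933, 0.112 ]), array([ 0.5792, -0.0197,  0.112 ]), array([ 0.4455, -0.0181,  0.112 ]), array([0.4482, 0.1921, 0.112 ])]
machine base [array([0.6112, 0.2873, 0.    ]), array([0.6111, 0.0914, 0.    ]), array([ 0.6126, -0.0467,  0.    ])]
wristcam in tool [3.22973316e-02 8.00067816e-02 5.53321012e-05] [ 0.9505761  -0.31057119 -0.00780762]
```

The plate centre is at about (0.513, 0.087), yaw is close to 0, and the window is at about (0.491, 0.042). I'll turn the tool so its y axis points at the robot, because with the camera forward joint 6 would pass its range. The jaws then lie along press y. The fingers shut during the same rows.

```bash
python3 -m crank '[0,0,0,-7.1,255,0,0,0,-7.1,255,0,0,0,-7.1,255,0,0,0,-7.1,255,0,0,0,-7.1,255]' 40
python3 -m crank '[0,0,0,-7.1,255,0,0,0,-7.1,255,0,0,0,-7.1,255,0,0,0,-7.1,255,0,0,0,-7.1,255]' >/dev/null
python3 -m crank '[0,0,0,-7.1,255,0,0,0,-7.1,255,0,0,0,-7.1,255,0,0,0,-7.1,255,0,0,0,-7.1,255]' >/dev/null
python3 -m crank '[0,0,0,-7.1,255,0,0,0,-7.1,255,0,0,0,-7.1,255,0,0,0,-7.1,255,0,0,0,-7.1,255]' >/dev/null
python3 -m crank '[0,0,0,-7.1,255,0,0,0,-7.1,255,0,0,0,-7.1,255,0,0,0,-0.4,255,0,0,0,0,255]'
python3 - <<'E'
from h import *
s=manip.read_state(); print(R.from_rotvec(s["ee_rot"]).as_matrix().round(4), s["joint_positions"].round(3))
E
```

```text
clock: 0.57
ee_pos: [0.175, -0.5998, 0.4042]
ee_rot: [0.518, 1.509, -0.517]
ft_force: [-0.8, -0.3, -0.4]
width: 0.0259
clock: 2.23
ee_pos: [0.175, -0.5999, 0.4043]
ee_rot: [-1.206, 1.21, 1.207]
ft_force: [-0.4, 0.8, 0.0]
width: 0.0001
[[-1.0e-04 -1.0e+00  3.4e-03]
 [ 7.0e-04  3.4e-03  1.0e+00]
 [-1.0e+00  1.0e-04  7.0e-04]] [-1.39   0.277 -0.027  1.268 -0.    -1.387]
```

```bash
python3 -m crank '[0,-0.9,1.7,0,255,0,-1.7,3.4,0,255,0,-1.7,3.4,0,255,0,-1.7,3.4,0,255,0,-1.7,3.4,0,255]' 
python3 -m crank '[0,-1.7,3.4,0,255,0,-1.7,3.4,0,255,0,-1.7,3.4,0,255,0,-1.7,3.4,0,255,0,-1.7,3.4,0,255]' >/dev/null
python3 -m crank '[0,-1.7,3.4,0,255,0,-1.7,3.4,0,255,0,-1.7,3.4,0,255,0,-1.7,3.4,0,255,0,-1.7,3.4,0,255]' >/dev/null
python3 -m crank '[0,-1.7,3.4,0,255,0,-0.9,1.7,0,255,0,0,0,0,255,0,0,0,0,255]'
python3 - <<'E'
from h import *
s=manip.read_state(); print(s["joint_positions"].round(3),s["ft_force"])
c=viewer.calibration("wrist")
cv2.imwrite("pics/w1.png",viewer.get_image("wrist")[:,:,::-1])
cv2.imwrite("pics/s1.png",viewer.get_image("scene")[:,:,::-1])
import pickle; pickle.dump((s,c),open("w1.pkl","wb"))
E
```

```text
clock: 2.65
ee_pos: [0.2524, -0.4455, 0.4045]
ee_rot: [-1.206, 1.211, 1.206]
ft_force: [0.5, 0.1, -0.1]
width: -0.0001
clock: 3.82
ee_pos: [0.4486, -0.0552, 0.4046]
ee_rot: [-1.209, 1.21, 1.209]
ft_force: [-0.8, -0.5, -0.6]
width: 0.0001
[-0.266 -0.034 -0.38   1.224 -0.    -0.266] [-0.83653371 -0.47616602 -0.56155205]
```

View pics/w1.png

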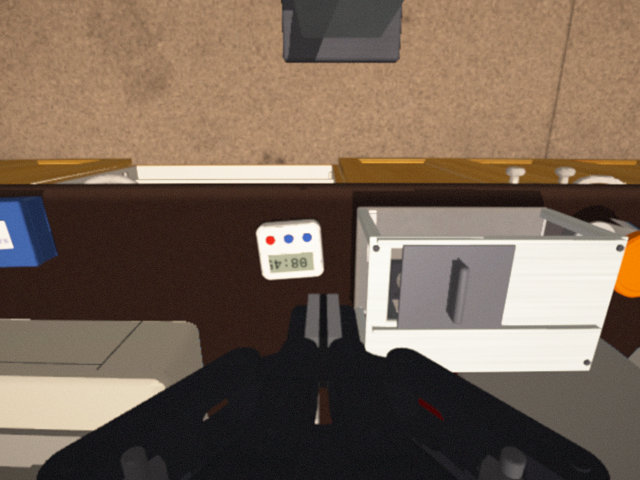

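View pics/s1.png

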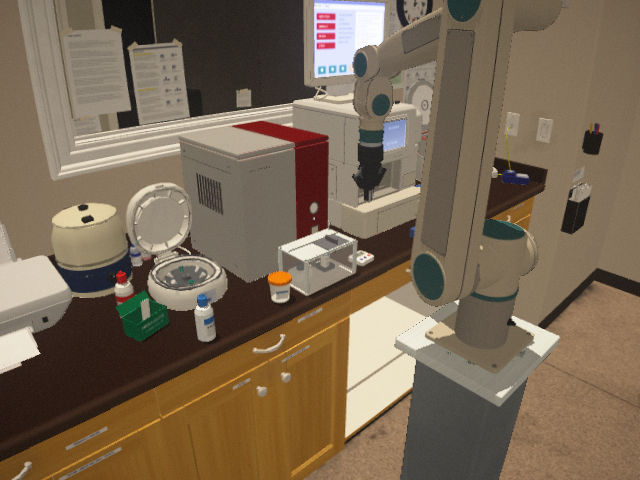

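In the wrist picture the shut fingertips end at about row 293, columns 308-340. The guard's screws are at (376,248), (620,248) and (587,362), and the ridge runs from (460,262) to (458,322). A strip of open window shows left of the shutter, at columns 390-402.

```bash
python3 - <<'E'
from h import *
import pickle; s,c=pickle.load(open("w1.pkl","rb"))
M=R.from_rotvec(s["ee_rot"]).as_matrix()
o,d=ray(c,(324,293)); oo=M.T@(o-s["ee_pos"]); dd=M.T@d
for y in (-.011,0,.011): print("tip len at tool y",y,(oo+dd*(y-oo[1])/dd[1]).round(4))
P=lambda uv,z:onz(c,uv,z).round(4)
print("screws",[P(u,.112) for u in [(376,248),(620,248),(587,362)]])
print("rear corners",[P(u,.112) for u in [(370,368),(592,371)]])
print("ridge top",P((461,260),.133),P((463,319),.133))
print("shutter corners",[P(u,.117) for u in [(404,245),(515,245),(504,328),(399,328)]])
a=P((376,248),.112);b=P((620,248),.112);print("yaw deg",np.degrees(np.arctan2(-(b-a)[0],(b-a)[1])))
im=cv2.imread("pics/w1.png"); cv2.imwrite("pics/w1c.png",cv2.resize(im[190:390,340:640],(795,530),interpolation=cv2.INTER_CUBIC))
im=cv2.imread("pics/s1.png"); cv2.imwrite("pics/s1c.png",cv2.resize(im[100:310,250:430],(514,600),interpolation=cv2.INTER_CUBIC))
E
```

```text
tip len at tool y -0.011 [ 2.177e-01 -1.100e-02  2.000e-04]
tip len at tool y 0 [1.96e-01 0.00e+00 1.00e-04]
tip len at tool y 0.011 [0.1742 0.011  0.    ]
screws [array([ 0.4574, -0.0133,  0.112 ]), array([0.4574, 0.1861, 0.112 ]), array([0.5682, 0.1863, 0.112 ])]
rear corners [array([ 0.573, -0.013,  0.112]), array([0.5783, 0.1937, 0.112 ])]
ridge top [0.4595 0.0473 0.133 ] [0.5097 0.0554 0.133 ]
shutter corners [array([0.4532, 0.0077, 0.117 ]), array([0.4532, 0.0954, 0.117 ]), array([0.5284, 0.0995, 0.117 ]), array([0.5279, 0.0091, 0.117 ])]
yaw deg -0.0
```

View pics/w1c.png

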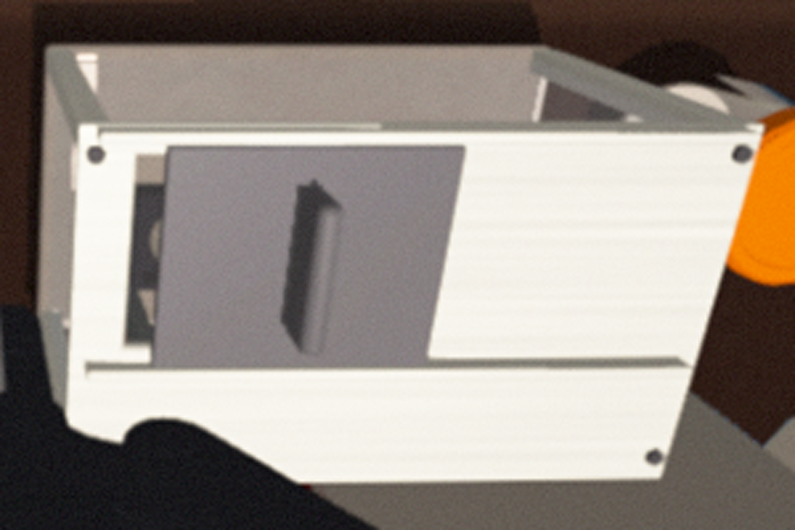

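View pics/s1c.png

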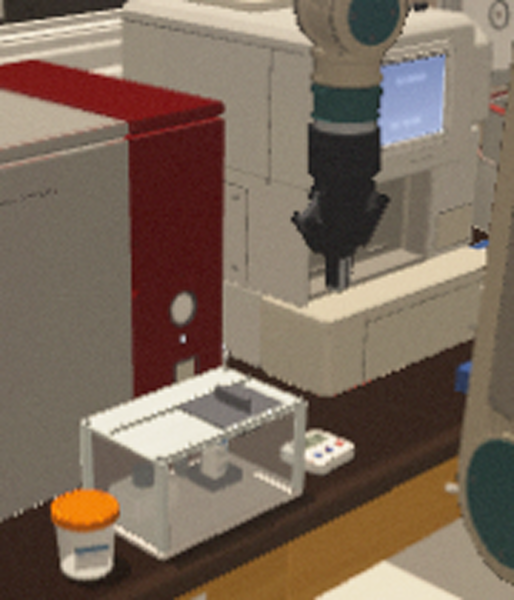

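```bash
python3 - <<'E'
from h import *
c=viewer.calibration("scene")
for L in (.165,.173,.18,.19): print(L,proj(c,[0.4486,-0.0552,.4046-L]).round(1))
im=cv2.imread("pics/s1.png"); cv2.imwrite("pics/s1t.png",cv2.resize(im[180:215,340:395],(770,490),interpolation=cv2.INTER_NEAREST))
E
python3 -m crank '[0,-0.6,1.2,0,255,0.8,-1.0,2.0,0,255,1.6,-1.0,2.0,0,255,1.6,-1.0,1.6,0,255,1.2,-0.6,0.9,0,255]'
python3 -m crank '[0.8,0,0,0,255,0,0,0,0,255,0,0,0,0,255]'
```

```text
0.165 [[367.2 197.9]]
0.173 [[367.1 200.5]]
0.18 [[367.  202.6]]
0.19 [[366.8 205.7]]
clock: 4.33
ee_pos: [0.4906, 0.0207, 0.3518]
ee_rot: [-1.207, 1.211, 1.207]
ft_force: [-0.1, -0.4, 0.5]
width: -0.0
clock: 4.58
ee_pos: [0.4898, 0.0197, 0.3445]
ee_rot: [-1.207, 1.212, 1.208]
ft_force: [-0.1, -0.3, 0.3]
width: -0.0
```

View pics/s1t.png

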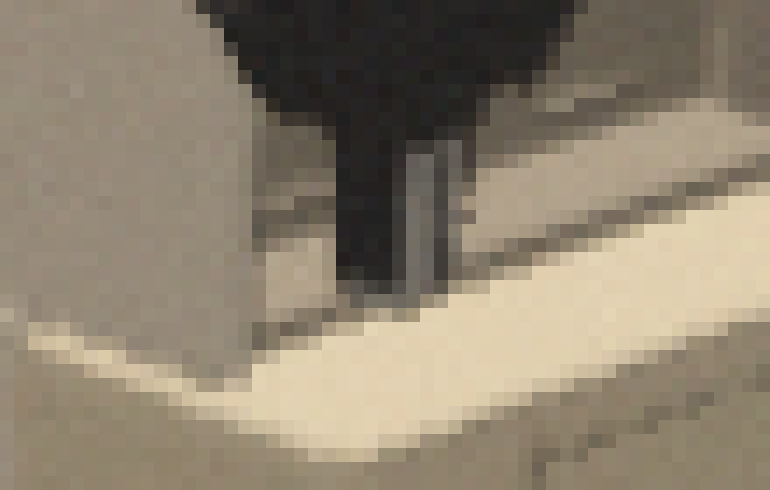

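The tip bottom in the scene view is at row ~201, which agrees with 173 mm for the shut fingers. Now down beside the ridge.

```bash
python3 -m crank '[1.5,0,0,0,255,1.5,0,0,0,255,1.0,0,0,0,255,0.6,0,0,0,255,0,0,0,0,255]' 
python3 - <<'E'
from h import *
cv2.imwrite("pics/w2.png",viewer.get_image("wrist")[:,:,::-1])
im=viewer.get_image("scene")[:,:,::-1]
cv2.imwrite("pics/s2.png",cv2.resize(im[200:310,250:390],(764,600),interpolation=cv2.INTER_CUBIC))
E
```

```text
clock: 5.0
ee_pos: [0.4897, 0.0202, 0.2979]
ee_rot: [-1.207, 1.211, 1.209]
ft_force: [-0.5, 0.5, -0.5]
width: -0.0002
```

View pics/w2.png

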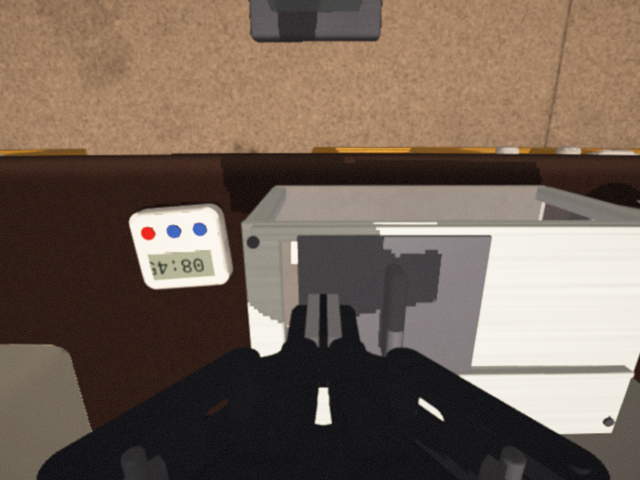

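View pics/s2.png

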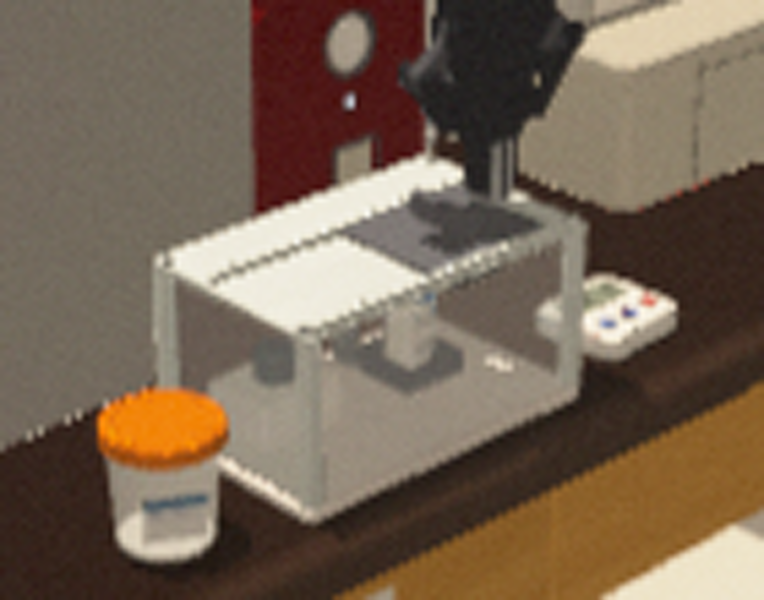

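The tips (columns 305-342) stand on the -y side of the ridge (columns 385-405), clear of it. I'll push towards +y.

```bash
python3 -m crank '[0,0,0.8,0,255,0,0,0.8,0,255,0,0,0.8,0,255,0,0,0.8,0,255,0,0,0.8,0,255]';python3 -m crank '[0,0,0.8,0,255,0,0,0.8,0,255,0,0,0.8,0,255,0,0,0.6,0,255,0,0,0.4,0,255]'

```

```text
clock: 5.52
ee_pos: [0.4909, 0.0617, 0.2994]
ee_rot: [-1.21, 1.209, 1.207]
ft_force: [1.1, -1.5, 2.3]
width: 0.0002
clock: 5.93
ee_pos: [0.4907, 0.0957, 0.2989]
ee_rot: [-1.209, 1.209, 1.209]
ft_force: [0.6, -1.9, 3.3]
width: 0.0002
```

```bash
python3 -m crank '[0,0,0.4,0,255,0,0,0.4,0,255,0,0,0.4,0,255]';python3 -m crank '[0,0,0.3,0,255,0,0,0.3,0,255,0,0,0,0,255]'
python3 - <<'E'
from h import *
cv2.imwrite("pics/w3.png",viewer.get_image("wrist")[:,:,::-1])
E
```

```text
clock: 6.18
ee_pos: [0.4905, 0.1071, 0.2987]
ee_rot: [-1.209, 1.21, 1.208]
ft_force: [0.7, -1.8, 3.2]
width: 0.0001
clock: 6.43
ee_pos: [0.4903, 0.1132, 0.2985]
ee_rot: [-1.208, 1.209, 1.21]
ft_force: [0.6, -0.7, 1.5]
width: -0.0002
```

View pics/w3.png

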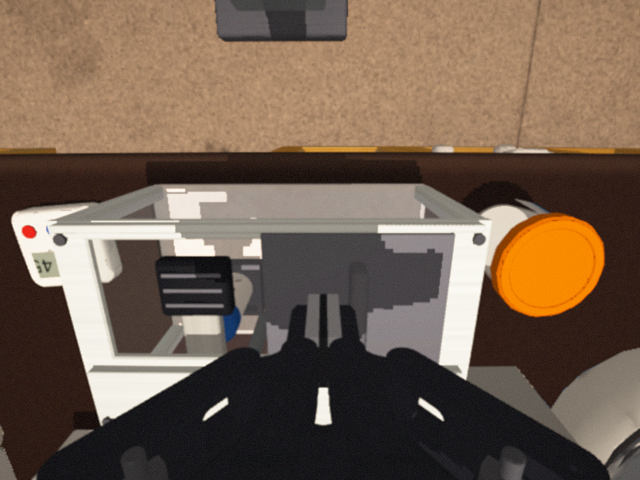

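The window is almost clear and the black lever pad shows at about (195,285). The shutter hasn't reached its stop yet, so I'll continue gently until the force rises.

```bash
python3 -m crank '[0,0,0.2,0,255,0,0,0.2,0,255,0,0,0.0,0,255]';python3 -m crank '[0,0,0.2,0,255,0,0,0.2,0,255,0,0,0,0,255]'
```

```text
clock: 6.73
ee_pos: [0.49, 0.1157, 0.2982]
ee_rot: [-1.212, 1.216, 1.206]
ft_force: [0.3, -7.3, 0.9]
width: -0.0
clock: 6.98
ee_pos: [0.49, 0.1177, 0.2983]
ee_rot: [-1.217, 1.223, 1.2]
ft_force: [0.0, -17.5, 2.7]
width: 0.0001
```

Force rose to 17 N at y ≈ 0.115-0.118, so the shutter is on its stop. I'll back off, rise and look.

```bash
python3 -m crank '[0,0,-0.5,0,255,0,0,-0.8,0,255,-1.5,0,-0.5,0,255,-2,0,-1,0,255,-2,0,-1.5,0,255]'
python3 -m crank '[0,0,-1.5,0,255,0,0,-1,0,255,0,0,0,0,255]'
python3 - <<'E'
from h import *
import pickle
s=manip.read_state();c=viewer.calibration("wrist");pickle.dump((s,c),open("w4.pkl","wb"))
cv2.imwrite("pics/w4.png",viewer.get_image("wrist")[:,:,::-1])
cv2.imwrite("pics/t4.png",viewer.get_image("top")[:,:,::-1]);print(s["ee_pos"])
E
```

```text
clock: 7.4
ee_pos: [0.4895, 0.078, 0.3531]
ee_rot: [-1.207, 1.21, 1.213]
ft_force: [0.9, -0.3, -0.3]
width: 0.0002
clock: 7.65
ee_pos: [0.4901, 0.0516, 0.3533]
ee_rot: [-1.206, 1.211, 1.208]
ft_force: [0.6, -0.9, -0.7]
width: 0.0004
[0.4900502  0.05157411 0.35327188]
```

View pics/w4.png

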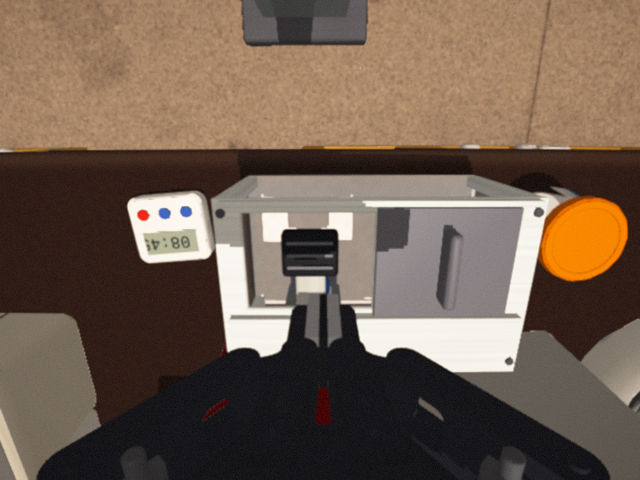

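The pad is visible at columns 283-337, rows 230-276. The window spans columns 247-375, and the shutter is at the right. Guard screws are at (220,213), (538,212) and (509,361).

```bash
python3 - <<'E'
from h import *
import pickle; s,c=pickle.load(open("w4.pkl","rb"))
P=lambda uv,z:onz(c,uv,z).round(4)
print("screws",[P(u,.112) for u in [(220,213),(538,212),(509,361)]])
print("pad",[P(u,.098) for u in [(282.5,230),(337.5,230),(337.5,275),(283,275)]])
print("win left/front",P((248,212),.112),P((248,305),.112))
print("shutter left edge",P((375,250),.117))
im=cv2.imread("pics/w4.png"); cv2.imwrite("pics/w4c.png",cv2.resize(im[190:340,200:400],(800,600),interpolation=cv2.INTER_CUBIC))
E
```

```text
screws [array([ 0.4575, -0.0126,  0.112 ]), array([0.4572, 0.186 , 0.112 ]), array([0.5683, 0.1867, 0.112 ])]
pad [array([0.4727, 0.0241, 0.098 ]), array([0.4728, 0.0611, 0.098 ]), array([0.5057, 0.0615, 0.098 ]), array([0.5057, 0.0232, 0.098 ])]
win left/front [0.4569 0.0048 0.112 ] [5.217e-01 2.000e-04 1.120e-01]
shutter left edge [0.4803 0.084  0.117 ]
```

View pics/w4c.png

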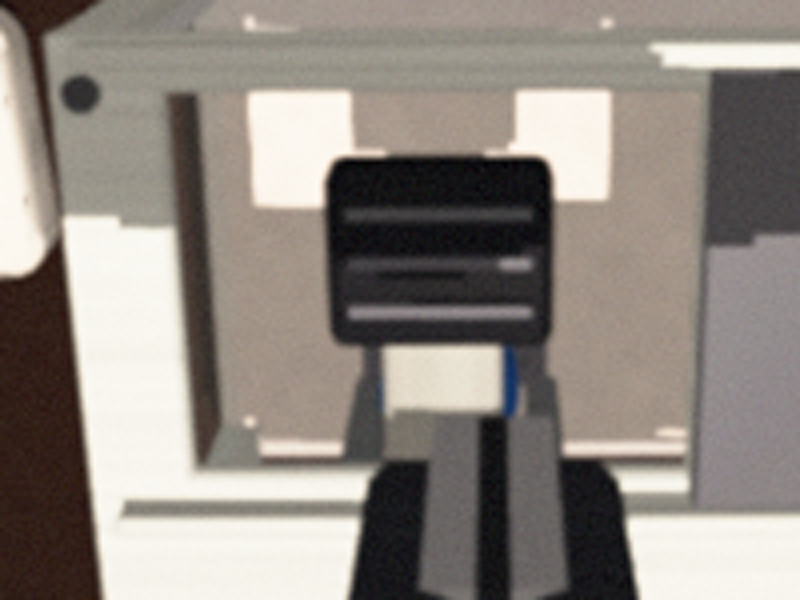

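The pad centre comes out at (0.489, 0.0425) and the window centre at (0.491, 0.042). The shutter edge at y=0.084 matches fully open. I'll centre slightly forward (x≈0.485), since the pad dips forward, and go down to just above the pad.

```bash
python3 -m crank '[0,0.3,-0.6,0,255,0,0.2,-0.4,0,255,0,0,0,0,255,0,0,0,0,255]'
python3 -m crank '[1.5,0,0,0,255,1.5,0,0,0,255,1.5,0,0,0,255,0.5,0,0,0,255,0,0,0,0,255]'
python3 - <<'E'
from h import *
cv2.imwrite("pics/w5.png",viewer.get_image("wrist")[:,:,::-1])
im=viewer.get_image("scene")[:,:,::-1]
cv2.imwrite("pics/s5.png",cv2.resize(im[200:310,250:390],(764,600),interpolation=cv2.INTER_CUBIC))
E
```

```text
clock: 8.08
ee_pos: [0.4851, 0.0429, 0.3534]
ee_rot: [-1.208, 1.21, 1.209]
ft_force: [-0.1, 0.4, 1.1]
width: -0.0002
clock: 8.5
ee_pos: [0.4846, 0.043, 0.3022]
ee_rot: [-1.207, 1.212, 1.212]
ft_force: [-0.2, 0.7, 1.0]
width: 0.0002
```

View pics/w5.png

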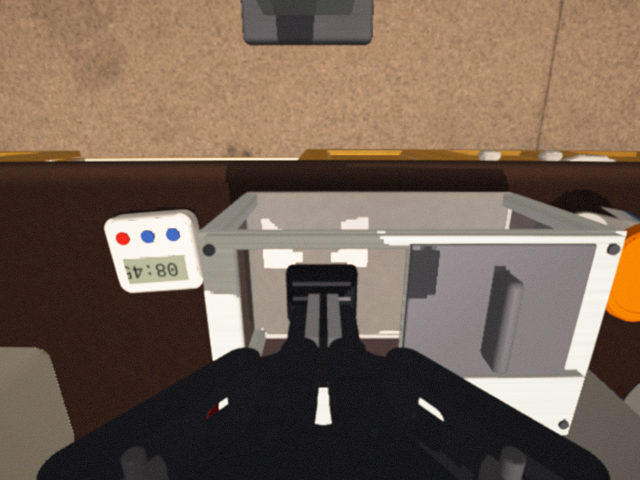

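View pics/s5.png

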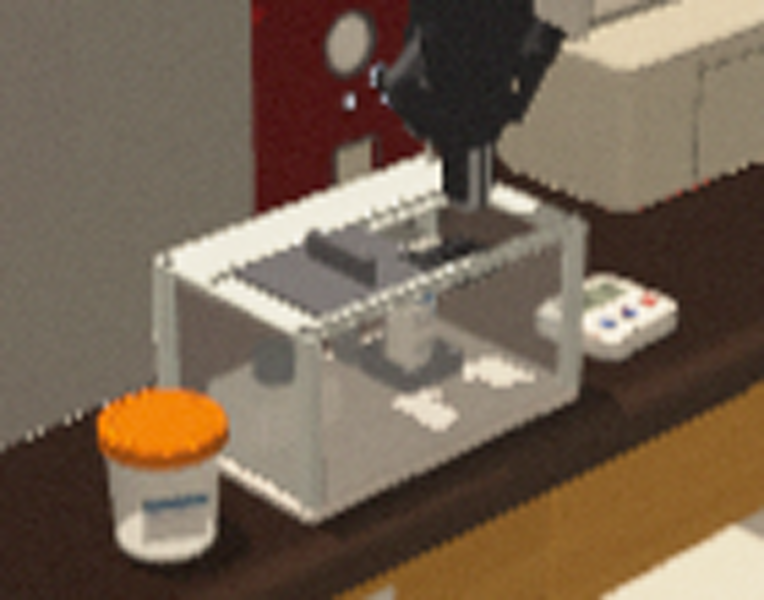

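The tips (columns 305-342) are centred on the pad (288-357) with wide clearance to the window edges. Going down.

```bash
python3 -m crank '[1,0,0,0,255,1,0,0,0,255,0.6,0,0,0,255,0,0,0,0,255]'
python3 -m crank '[0.3,0,0,0,255,0.3,0,0,0,255,0.3,0,0,0,255,0,0,0,0,255]'
python3 -m crank '[0.2,0,0,0,255,0.2,0,0,0,255,0.2,0,0,0,255,0,0,0,0,255]'
```

```text
clock: 8.93
ee_pos: [0.4844, 0.0428, 0.2759]
ee_rot: [-1.207, 1.212, 1.211]
ft_force: [0.0, 0.5, 0.5]
width: -0.0003
clock: 9.27
ee_pos: [0.4854, 0.0428, 0.2688]
ee_rot: [-1.209, 1.21, 1.209]
ft_force: [-2.1, -0.2, 4.6]
width: 0.0001
clock: 9.6
ee_pos: [0.4852, 0.0428, 0.263]
ee_rot: [-1.208, 1.21, 1.209]
ft_force: [-2.4, -0.0, 5.9]
width: 0.0004
```

```bash
python3 -m crank '[0.2,0,0,0,255,0.2,0,0,0,255,0.1,0,0,0,255,0,0,0,0,255]'
python3 -m crank '[0.2,0,0,0,255,0.2,0,0,0,255,0,0,0,0,255]'
```

```text
clock: 9.93
ee_pos: [0.4852, 0.0428, 0.2582]
ee_rot: [-1.209, 1.21, 1.209]
ft_force: [-3.6, -0.2, 6.9]
width: -0.0001
clock: 10.18
ee_pos: [0.4854, 0.0428, 0.2545]
ee_rot: [-1.209, 1.21, 1.209]
ft_force: [-3.2, -0.0, 7.4]
width: 0.0003
```

```bash
python3 -m crank '[0.1,0,0,0,255,0.1,0,0,0,255,0,0,0,0,255]'
python3 -m crank '[0.1,0,0,0,255,0.1,0,0,0,255,0,0,0,0,255]'
```

```text
clock: 10.43
ee_pos: [0.4855, 0.0428, 0.2539]
ee_rot: [-1.209, 1.21, 1.209]
ft_force: [-6.9, -0.0, 16.1]
width: 0.0
clock: 10.68
ee_pos: [0.4856, 0.0428, 0.2535]
ee_rot: [-1.209, 1.209, 1.208]
ft_force: [-11.7, 0.3, 27.9]
width: -0.0002
```

The force jumps from 7 to 28 N with no further travel, so the lever is on its stop. I'll ease by 1 mm and hold for about 1.7 s, with a picture in between.

```bash
python3 -m crank '[-0.1,0,0,0,255,0,0,0,0,255,0,0,0,0,255,0,0,0,0,255,0,0,0,0,255]'
python3 -m crank '[0,0,0,0,255,0,0,0,0,255,0,0,0,0,255,0,0,0,0,255,0,0,0,0,255]'
python3 - <<'E'
from h import *
im=viewer.get_image("scene")[:,:,::-1]
cv2.imwrite("pics/s6.png",cv2.resize(im[200:310,250:390],(764,600),interpolation=cv2.INTER_CUBIC))
cv2.imwrite("pics/w6.png",viewer.get_image("wrist")[:,:,::-1])
E
python3 -m crank '[0,0,0,0,255,0,0,0,0,255,0,0,0,0,255,0,0,0,0,255,0,0,0,0,255]'
python3 -m crank '[0,0,0,0,255,0,0,0,0,255,0,0,0,0,255,0,0,0,0,255,0,0,0,0,255]'
```

```text
clock: 11.1
ee_pos: [0.4855, 0.0428, 0.2537]
ee_rot: [-1.209, 1.209, 1.208]
ft_force: [-9.2, 0.1, 22.6]
width: 0.0002
clock: 11.52
ee_pos: [0.4855, 0.0428, 0.2537]
ee_rot: [-1.209, 1.209, 1.208]
ft_force: [-8.2, 0.4, 22.0]
width: -0.0004
clock: 12.03
ee_pos: [0.4855, 0.0428, 0.2537]
ee_rot: [-1.209, 1.209, 1.208]
ft_force: [-8.5, -0.7, 21.7]
width: -0.0002
clock: 12.45
ee_pos: [0.4855, 0.0428, 0.2537]
ee_rot: [-1.209, 1.209, 1.208]
ft_force: [-8.0, 0.1, 21.7]
width: -0.0003
```

View pics/s6.png

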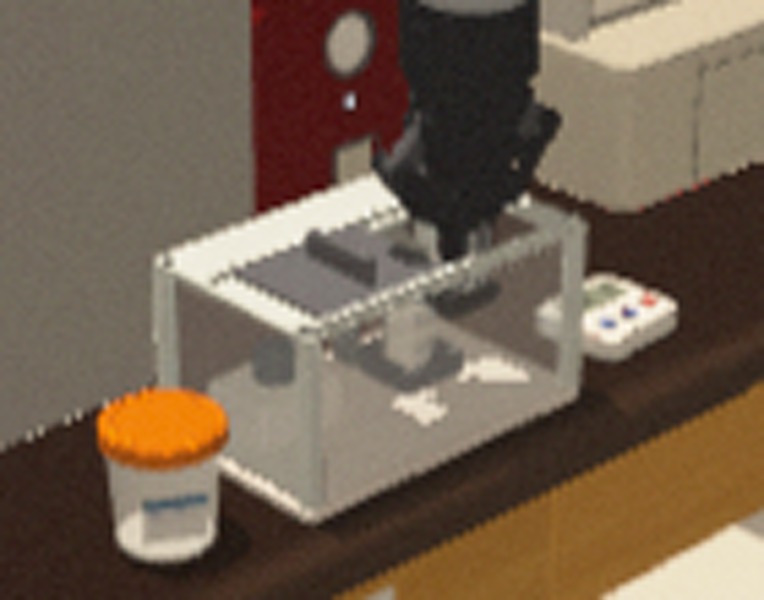

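View pics/w6.png

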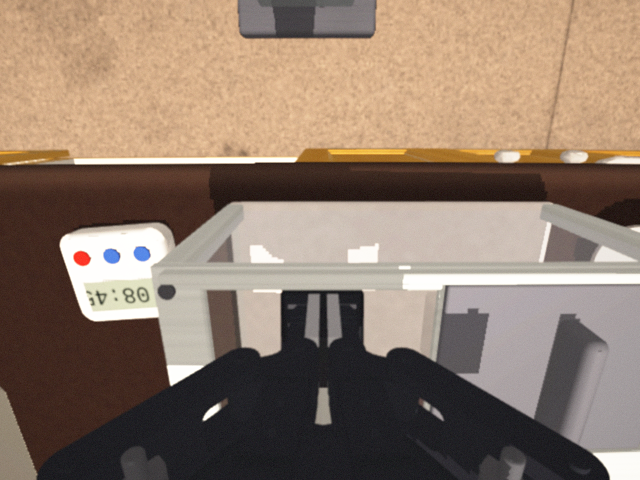

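The lever is visibly down (pad at (466,290) in the crop) and was held for over 1.7 s at 22 N with no contact on the frame. I'll let it up smoothly and withdraw.

```bash
python3 -m crank '[-0.4,0,0,0,255,-0.4,0,0,0,255,-0.4,0,0,0,255,-0.4,0,0,0,255,-0.4,0,0,0,255]'
python3 -m crank '[-1,0,0,0,255,-2,0,0,0,255,-2,0,0,0,255,-2,0,0,0,255,-1,0,0,0,255]'
python3 -m crank '[0,0,0,0,255,0,0,0,0,255,0,0,0,0,255]'
python3 - <<'E'
from h import *
cv2.imwrite("pics/w7.png",viewer.get_image("wrist")[:,:,::-1])
im=viewer.get_image("scene")[:,:,::-1]
cv2.imwrite("pics/s7.png",cv2.resize(im[200:310,250:390],(764,600),interpolation=cv2.INTER_CUBIC))
E
```

```text
clock: 12.87
ee_pos: [0.4856, 0.0428, 0.2715]
ee_rot: [-1.209, 1.209, 1.208]
ft_force: [-0.8, 0.5, 1.9]
width: -0.0
clock: 13.28
ee_pos: [0.4864, 0.0428, 0.3535]
ee_rot: [-1.211, 1.206, 1.206]
ft_force: [0.5, 0.8, 0.9]
width: 0.0001
clock: 13.53
ee_pos: [0.4849, 0.0428, 0.3496]
ee_rot: [-1.208, 1.211, 1.21]
ft_force: [-0.2, -0.3, -0.1]
width: -0.0002
```

View pics/w7.png

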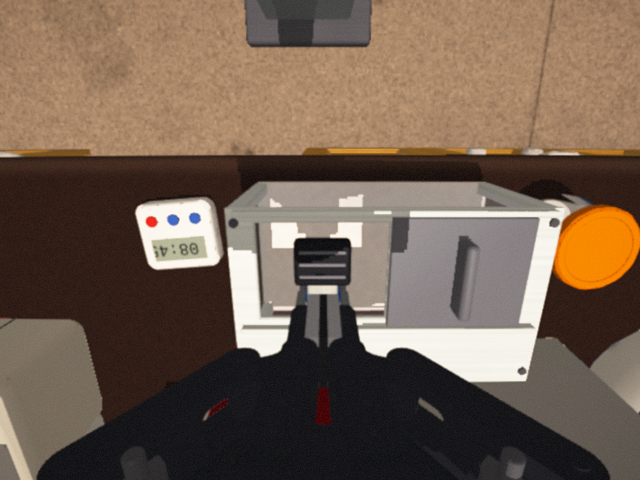

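View pics/s7.png

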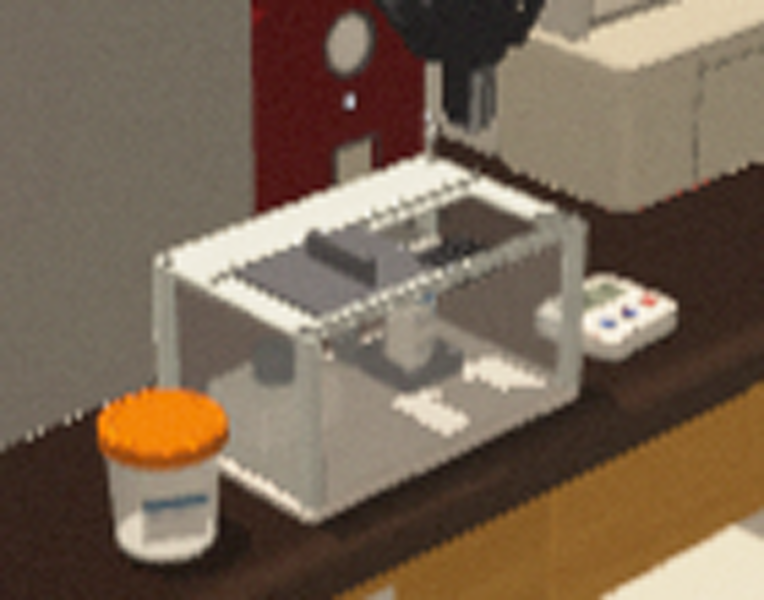

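The lever is back up level, the vial stands in place and the shutter is still open (its edge at column 388). I'll move over to the +y side of the ridge and go down.

```bash
python3 -m crank '[0,-0.1,1.5,0,255,0,-0.2,3,0,255,0,-0.2,3,0,255,0,-0.1,2.5,0,255,0,0,1.8,0,255]'
python3 -m crank '[0,0,0,0,255,0,0,0,0,255,0,0,0,0,255]'
python3 -m crank '[1.5,0,0,0,255,1.5,0,0,0,255,1.2,0,0,0,255,0.8,0,0,0,255,0,0,0,0,255]'
python3 - <<'E'
from h import *
cv2.imwrite("pics/w8.png",viewer.get_image("wrist")[:,:,::-1])
E
```

```text
clock: 14.05
ee_pos: [0.4912, 0.1625, 0.3494]
ee_rot: [-1.208, 1.21, 1.211]
ft_force: [0.9, -0.8, -0.4]
width: -0.0002
clock: 14.3
ee_pos: [0.4912, 0.1604, 0.3499]
ee_rot: [-1.209, 1.211, 1.209]
ft_force: [-0.2, -0.5, -0.1]
width: -0.0005
clock: 14.72
ee_pos: [0.4905, 0.1596, 0.2986]
ee_rot: [-1.206, 1.214, 1.21]
ft_force: [-0.3, 0.7, -1.3]
width: -0.0002
```

View pics/w8.png

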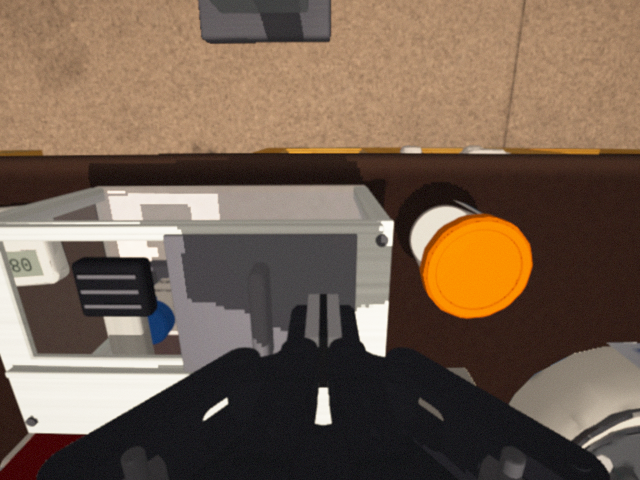

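The tips are now on the +y side of the ridge (ridge at columns 250-272) and clear of it. I'll push towards -y about 10 cm, slowing near the end.

```bash
python3 -m crank '[0,0,-0.8,0,255,0,0,-0.8,0,255,0,0,-0.8,0,255,0,0,-0.8,0,255,0,0,-0.8,0,255]'
python3 -m crank '[0,0,-0.8,0,255,0,0,-0.8,0,255,0,0,-0.8,0,255,0,0,-0.8,0,255,0,0,-0.8,0,255]'
python3 -m crank '[0,0,-0.5,0,255,0,0,-0.4,0,255,0,0,-0.3,0,255,0,0,0,0,255]'
```

```text
clock: 15.18
ee_pos: [0.4919, 0.12, 0.3016]
ee_rot: [-1.209, 1.207, 1.208]
ft_force: [0.2, 1.7, 2.0]
width: -0.0002
clock: 15.6
ee_pos: [0.4915, 0.08, 0.3008]
ee_rot: [-1.209, 1.209, 1.209]
ft_force: [1.4, 1.9, 1.0]
width: -0.0002
clock: 15.93
ee_pos: [0.4913, 0.0681, 0.3005]
ee_rot: [-1.209, 1.211, 1.208]
ft_force: [0.2, 0.7, 0.5]
width: -0.0001
```

```bash
python3 -m crank '[0,0,-0.3,0,255,0,0,-0.3,0,255,0,0,0,0,255]'
python3 -m crank '[0,0,-0.2,0,255,0,0,-0.2,0,255,0,0,0,0,255]'
python3 -m crank '[0,0,-0.1,0,255,0,0,-0.1,0,255,0,0,0,0,255]'
```

```text
clock: 16.18
ee_pos: [0.4912, 0.0625, 0.3005]
ee_rot: [-1.209, 1.21, 1.209]
ft_force: [0.5, 1.0, -0.2]
width: -0.0003
clock: 16.43
ee_pos: [0.4912, 0.0586, 0.3005]
ee_rot: [-1.208, 1.21, 1.209]
ft_force: [-0.8, 0.6, -0.9]
width: -0.0003
clock: 16.68
ee_pos: [0.4912, 0.0567, 0.3005]
ee_rot: [-1.208, 1.21, 1.209]
ft_force: [-1.0, 1.7, -0.6]
width: 0.0002
```

```bash
python3 -m crank '[0,0,-0.1,0,255,0,0,-0.1,0,255,0,0,0,0,255]'
python3 -m crank '[0,0,-0.1,0,255,0,0,-0.1,0,255,0,0,0,0,255]'
```

```text
clock: 16.93
ee_pos: [0.4913, 0.0547, 0.3006]
ee_rot: [-1.209, 1.21, 1.209]
ft_force: [-0.8, 0.7, -0.9]
width: -0.0
clock: 17.18
ee_pos: [0.4914, 0.0527, 0.3007]
ee_rot: [-1.208, 1.209, 1.209]
ft_force: [0.6, 1.7, -0.9]
width: -0.0
```

```bash
python3 - <<'E'
from h import *
cv2.imwrite("pics/w9.png",viewer.get_image("wrist")[:,:,::-1])
E
```

```text
(no output)
```

View pics/w9.png

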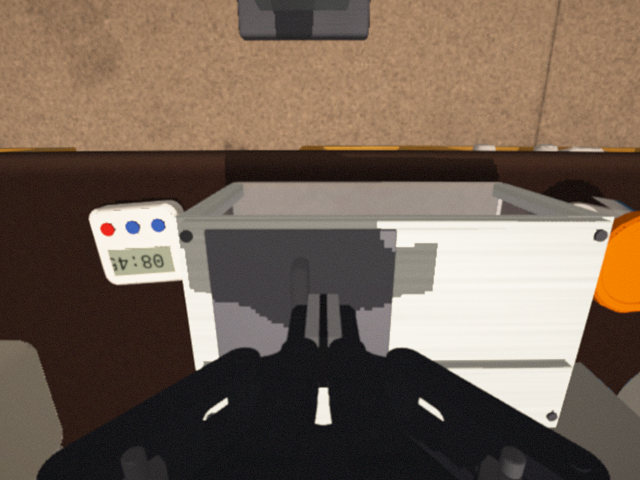

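The shutter now covers the window (its left edge at column 206, close to the post) and the tips still bear on the ridge. I'll keep going until the stop shows in the force.

```bash
python3 -m crank '[0,0,-0.2,0,255,0,0,-0.1,0,255,0,0,0,0,255]'
python3 -m crank '[0,0,-0.2,0,255,0,0,-0.1,0,255,0,0,0,0,255]'
```

```text
clock: 17.48
ee_pos: [0.4914, 0.0512, 0.3007]
ee_rot: [-1.204, 1.203, 1.213]
ft_force: [-0.5, 10.0, -1.4]
width: -0.0002
clock: 17.73
ee_pos: [0.4913, 0.0497, 0.3007]
ee_rot: [-1.2, 1.197, 1.217]
ft_force: [-1.1, 17.5, -0.5]
width: -0.0002
```

The stop is reached at 17.5 N. I'll back off, rise and withdraw towards +y and up, then check.

```bash
python3 -m crank '[0,0,0.5,0,255,0,0,0.8,0,255,-1.5,0,0.5,0,255,-3,0,0,0,255,-3,0,0,0,255]'
python3 -m crank '[-2,1,0,0,255,0,1.5,-3,0,255,0,1.5,-3.5,0,255,0,1,-3.5,0,255,0,0,-3,0,255]'
python3 -m crank '[0,0,-3,0,255,0,0,-1.5,0,255,0,0,0,0,255,0,0,0,0,255,0,0,0,0,255]'
python3 - <<'E'
from h import *
import pickle
s=manip.read_state();c=viewer.calibration("wrist");pickle.dump((s,c),open("w10.pkl","wb"))
cv2.imwrite("pics/w10.png",viewer.get_image("wrist")[:,:,::-1])
t=viewer.get_image("top")[:,:,::-1]; cv2.imwrite("pics/t10r.png",t)
cv2.imwrite("pics/t10.png",cv2.resize(t[205:285,240:400],(800,400),interpolation=cv2.INTER_CUBIC))
im=viewer.get_image("scene")[:,:,::-1]
cv2.imwrite("pics/s10.png",cv2.resize(im[200:310,250:390],(764,600),interpolation=cv2.INTER_CUBIC))
E
```

```text
clock: 18.15
ee_pos: [0.4909, 0.0649, 0.3756]
ee_rot: [-1.209, 1.213, 1.21]
ft_force: [0.9, -0.6, 0.7]
width: 0.0002
clock: 18.57
ee_pos: [0.4397, -0.0665, 0.3963]
ee_rot: [-1.211, 1.211, 1.208]
ft_force: [-0.3, 0.7, -0.0]
width: 0.0003
clock: 18.98
ee_pos: [0.4413, -0.1099, 0.3958]
ee_rot: [-1.209, 1.21, 1.209]
ft_force: [-0.3, -0.9, 0.8]
width: 0.0004
```

View pics/w10.png

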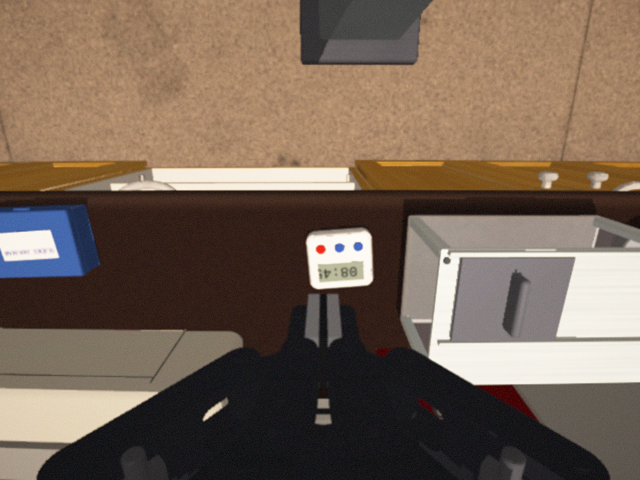

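View pics/s10.png

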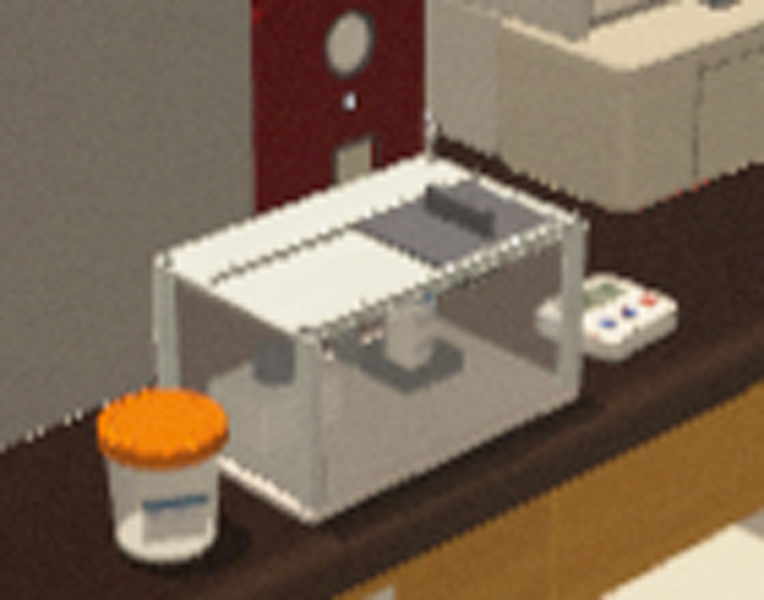

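View pics/t10.png

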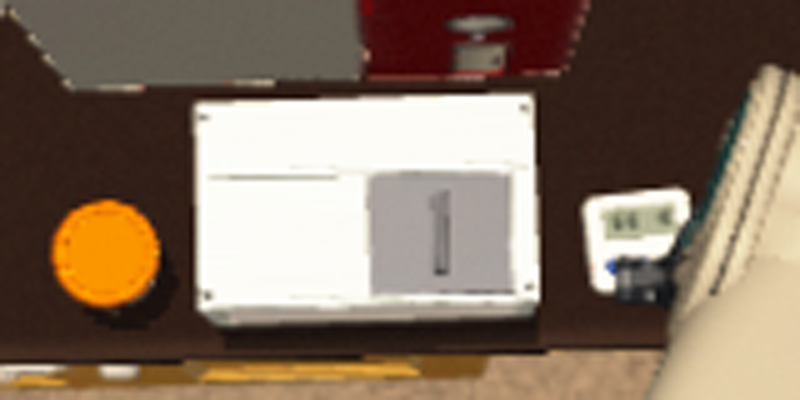

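The pictures show the shutter back over the window (crop columns 370-514, no gap at its edge). The vial, cup and timer are where they started, and the robot touches nothing. Handing in.

```bash
python3 -c "
from workcell import workorder
print(workorder.sign_off())"
```

```text
the job is handed in; nothing more can be done
None
```

The vial's cap was pressed as asked, and I handed the job in at about 19 s of the 59 s allowed; the sign-off gave no verdict.

- **Shutter open:** I pushed the ridge with shut fingers until it hit its stop, where the force rose to about 17 N. The picture showed the window clear.
- **Lever:** I pressed it through the window to its stop. The force jumped from 7 to 28 N with no further travel. I eased to about 22 N and held it there for over 1.7 s.
- **Release and close:** I let the lever up smoothly and a picture showed it back at rest. After withdrawing, I pushed the shutter against its closed stop at 17.5 N.

**Last checks:** The final pictures show the shutter covering the window, with the vial, cup and timer unmoved. The force readings showed no sign of contact with the guard frame, and the tool was clear at the end, with force readings near zero. I did not compare the saline bottle and slide box before and after; the arm never went near the saline bottle.

**Disagreement:** The closed stop came about 5 mm further than I first predicted. This fits the fingertips being thinner than I had assumed.

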